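Clear the finished test cartridges from the reader's catch tray

ROBOT

A 7-joint arm with a two-finger parallel gripper is mounted at the origin on the work surface. World frame = base frame: x ahead of the robot, y to its left, z up, the work surface at z = 0. Lengths are in m, angles in rad, forces in N, time in s.
With the tool pointing down it reaches from about 0.425 to 0.925 m from the base axis. Payload 6.8 kg.
Tool frame: the origin (TCP) lies at the very end of the fingers, on their centre line; the grasp point (between the pads) lies 19 mm behind it; z points along the fingers, y is the line along which they close (so a half turn about z gives the same grasp; the last joint's range is limited). The gripper opens to 85 mm and grips with 20 to 120 N. Pads are 22 mm wide; open, the fingers measure 114 mm over their backs; the gripper's body (76 mm by 85 mm) begins 54 mm behind the grasp point. The pads swing forward as they close: fully open they stand 13 mm farther back than shut.
Start: joints at [-1.378, 0.477, 0.022, 1.555, -0.011, 1.109, -0.083], TCP at [0.2, 0.645, 0.231] pointing down, gripper open.
Joint ranges: [-2.96, 2.96], [-0.34, 2.1], [-1.41, 1.46], [0.24, 2.44], [-1.37, 4.51], [0.17, 1.92], [-2.96, 2.96]. Speed limits (rad/s): [2.39, 2.39, 3.14, 3.14, 3.14, 3.14, 3.14].

INTERFACE

Orientations are given as a rotation vector (axis times angle).
In Python, from bench import r gives the robot as it stands.
- The arm moves only by the shell command python3 -m jog 'ROWS' [FORCE]. ROWS is JSON, a list of rows, each an object of numbers: "fingers": the finger opening in m, from 0 to 0.0854; "x", "y", "z": the shift along the tool's x, y, z in m; "rx", "ry", "rz": the turn, a rotation vector about the tool's x, y, z in degrees. In form: [{"fingers": .., "x": .., "y": .., "z": .., "rx": .., "ry": .., "rz": ..}, ...]. A call has 1 to 8 rows; each row shifts and turns the commanded pose from where the row before left it, along the tool's axes as they then stand; what a row does not reach is not made up. A row lasts 1/8 s, in which the tool goes at most 62.5 mm and 10.7 degrees, less where a joint would pass 70% of its speed; a pose out of reach is approached as far as the arm can. A call is refused whole if a number of a shift passes 0.0625 or a number of a turn 10.7, either way. A call with a gripper value outside its range is refused whole. The fingers move at their own pace and stop on an object; FORCE is the grip in N (left out, the last holds). Time passes only in rows, so rows that do not move let the fingers close. It gives the time, the measured TCP pose, the force, the opening and the grip force at its end, in the units of the state.
- r.get_obs(): the state, without advancing time (a new reading comes with each control period).
- r.grab_frame(name): name is "scene" or "top" or "wrist"; returns (picture, depth): 420x560x3 uint8, red, green, blue; 420x560 float32, m along the optical axis (not along the pixel's ray), 0 where there is no reading.
- r.get_calibration(name): a dict with "mtx" (3x3 intrinsics, pixels), "extrinsics" (4x4, takes a point from camera to world coordinates). Camera axes: x right, y down, z forward; pixel columns grow to the right and rows downward; lengths in m; the calibration is good to about 2 mm. A picture is of the moment at which its call begins: read the wrist's pose just before it. get_calibration takes no time and is no camera call; for the wrist camera it gives the pose at the moment of the call.
- r.hand_in(): hands the job in; it is judged then, once.
Trained networks look in the newest picture that a camera, given by its name, has taken for a name from the list of things; names that differ only in an ending like _2 or _b are one class to them, and where a whole thing is asked for, a point or a joint stands for the part that bears it (a point fixed in the world has none). Each returns a list of dicts, best first, with "score" (0 to 1); they miss things now and then, are a little off and sometimes report something else, mostly with a low value. They report only what shows in the picture. A call takes as long as a camera call. They do not tell look-alikes from the thing itself.
- r.search_frame(target, camera): "xyz" ([x, y, z] in m, in world coordinates, good to about 4 mm: the middle of the surface that is visible of it).
- r.landmark_of(target, camera): "xyz" ([x, y, z] in m, in world coordinates, good to about 4 mm: a listed point, or the origin of a listed thing).
The state is a dict: "clock": time; "joints": joint angles; "qvel": joint speeds; "tau": joint torques, N m; "tcp_pos": TCP position; "orientation": TCP orientation; "contact_force": force on the tool from outside, world axes, zero at the start; "moment": the same for the moment, N m; "grip_width": finger opening in m; "gripper_force": force on a finger pad.
Only numpy, scipy, OpenCV 4.12 (cv2) and the standard library are available. Lean on these libraries where they do the work, as an engineer would, in place of code of your own. Each camera call takes 0.05 s, during which the arm holds its last target. There are 200 camera calls.

TASK

Collect the three finished, green-banded test cartridges from the reader's catch tray and lay them in the white tote, each flat on the tote's floor with its window side up, none on top of another. Set them down gently rather than dropping them, and leave the red-banded reject in the tray and the kit box, jars and bottle where they are.

Things in the scene. Friction and masses are not known exactly. Their poses are not given: they have to be found in the camera images.
- cartridge_a: finished test cartridge: rigid white box 110 (its x) x 40 (y) x 24 mm tall (z), about 90 g, green band round the 26 mm at its nose (-x end), dark window on top. Starts flat in the catch tray, nose to the robot, x axis within 0.18 rad of the reader's; only about 10 to 30 mm of nose sticks out from under the hood; neighbours about 82 mm apart. Origin: centre of underside
- cartridge_b: finished test cartridge: rigid white box 110 (its x) x 40 (y) x 24 mm tall (z), about 90 g, green band round the 26 mm at its nose (-x end), dark window on top. Starts flat in the catch tray, nose to the robot, x axis within 0.18 rad of the reader's; only about 10 to 30 mm of nose sticks out from under the hood; neighbours about 82 mm apart. Origin: centre of underside
- cartridge_c: finished test cartridge: rigid white box 110 (its x) x 40 (y) x 24 mm tall (z), about 90 g, green band round the 26 mm at its nose (-x end), dark window on top. Starts flat in the catch tray, nose to the robot, x axis within 0.18 rad of the reader's; only about 10 to 30 mm of nose sticks out from under the hood; neighbours about 82 mm apart. Origin: centre of underside
- reject: rejected test cartridge: rigid white box 110 (its x) x 40 (y) x 24 mm tall (z), about 90 g, red band round the 26 mm at its nose (-x end), dark window on top. Starts flat in the catch tray, nose to the robot, x axis within 0.18 rad of the reader's; only about 10 to 30 mm of nose sticks out from under the hood; neighbours about 82 mm apart. Origin: centre of underside. Stays in the tray
- reader: white cartridge reader, fixed. Origin: at table level, middle of the foot of its cabinet's front face; x points into the cabinet (away from the robot), y along its front, z up. Cabinet x 0 to 190 mm, y +-190 mm, 230 mm tall. The catch tray and a hood jut out from its front, towards the robot
- tray (a point): middle of the catch tray's floor, on its surface, 77 mm in front of the cabinet and 30 mm above the table. The flat grey tray runs 155 mm out from the cabinet and is 360 mm wide (y); steel lip 10 mm above the floor along the front, 12 mm along the sides, 5 mm thick. Axes as the reader's
- hood_edge (a point): middle of the lower front edge of a rigid clear hood with aluminium edge strip, 110 mm in front of the cabinet. Hood covers all from there to the cabinet, 360 mm wide, underside 170 mm above tray floor, 12 mm thick; thin cheeks carry it at its sides, in the 40 mm next to the cabinet. An upright gripper does not fit under it: lean the tool 25 to 40 degrees, hand towards the robot
- tote: shallow white tote, teal handles, fixed, left or right of the robot's centre line. Outside 260 (x) x 250 (y) x 45 mm tall, walls and floor 5 mm thick. Origin: centre of underside; x points away from the robot (yaw within 0.15 rad). The kit box lies in its near part (x -120 to -50 mm); the far part (x -40 to +125 mm) is free
- kit_box: cardboard kit box with a red stripe lying in the near part of the tote, to be left where it is: 60 mm (x) by 150 mm (y) by 35 mm tall, 0.3 kg, loose. Origin: centre of the underside
- cooler: small white cooler with a teal lid, fixed on the table on the other side from the tote: 200 mm (x) by 170 mm (y) by 110 mm tall. Origin: centre of the underside
- jar_a: closed white sample jar with orange lid, 68 mm diameter, 90 mm tall, loose, standing on the table between tote and cooler. Origin: centre of the underside
- jar_b: closed white sample jar with yellow lid, 68 mm diameter, 90 mm tall, loose, standing on the table between tote and cooler. Origin: centre of the underside
- spray: tall white bottle with blue label and cap, 68 mm diameter, 190 mm tall, loose, standing to the left of the reader. Origin: centre of the underside
Mind the look-alikes: they are no part of the job. What is shaped like the cartridge_b but pink is not meant. Leave any pink look-alike of the cartridge_a alone.

How it is judged:
By the outcome, as a careful person would: the job done as asked, in the order asked, and still so for the second after the job is handed in, with the robot touching nothing.
It also fails if it takes over 72 s, if anything falls off the work surface, if the arm or the gripper's body presses on something with over 40 N, if the wrist force passes 120 N, or if a joint passes its speed limit or range.

## Working session

There is one attempt and no reset: what is moved stays moved. The work goes in short steps, Python scripts to look and compute and a shell command to move; the robot and the scene stay as the last step left them, time stands still between calls to the robot, and variables do not carry over. Pictures are saved under pics/ and viewed, at most 10 in all, crops included, and the job is handed in when it is done.

```bash
ls; mkdir -p pics; python3 - <<'E'
from bench import r
import cv2,numpy as np
o=r.get_obs();print(o['clock'],o['tcp_pos'],o['orientation'],o['joints'])
ims=[]
for c in ['scene','top']:
    p,d=r.grab_frame(c);np.savez(f'/tmp/{c}.npz',p=p,d=d,**r.get_calibration(c))
    cv2.imwrite(f'pics/{c}0.png',p[:,:,::-1])
    for t in (['cartridge_a','reject','reader','tray','hood_edge','tote','kit_box','jar_a','jar_b','spray','cooler']):
        print(c,t,[(round(x['score'],2),np.round(x['xyz'],3).tolist()) for x in r.landmark_of(t,c)])
E
```

```text
pics
0.0 [0.19983081 0.64410242 0.23032581] [-4.70640418e-01 -3.10604649e+00  2.95921170e-03] [-1.37813425  0.47779707  0.02236664  1.55645739 -0.01145549  1.10935252
 -0.08311546]
scene cartridge_a [(0.91, [0.662, 0.108, 0.028]), (0.83, [0.611, -0.387, -0.0]), (0.75, [0.661, 0.034, 0.028]), (0.7, [0.667, -0.056, 0.028]), (0.65, [0.81, 0.284, 0.001])]
scene reject [(0.9, [0.662, -0.132, 0.036])]
scene reader [(0.8, [0.738, -0.015, 0.001])]
scene tray [(0.56, [0.659, -0.011, 0.032])]
scene hood_edge [(0.75, [0.626, -0.013, 0.2])]
scene tote [(0.56, [0.399, 0.328, -0.001])]
scene kit_box []
scene jar_a [(0.75, [0.424, -0.052, 0.003]), (0.65, [0.405, 0.05, -0.0]), (0.43, [0.735, -0.011, -0.001])]
scene jar_b [(0.75, [0.424, -0.052, 0.003]), (0.65, [0.405, 0.05, -0.0]), (0.43, [0.735, -0.011, -0.001])]
scene spray [(0.88, [0.683, 0.333, -0.001])]
scene cooler [(0.71, [0.39, -0.301, 0.0])]
top cartridge_a [(0.86, [0.808, 0.278, 0.002]), (0.77, [0.662, 0.03, 0.032]), (0.61, [0.659, 0.107, 0.028]), (0.6, [0.61, -0.39, 0.002]), (0.51, [0.668, -0.049, 0.032])]
top reject [(0.69, [0.668, -0.134, 0.029])]
top reader []
top tray [(0.89, [0.662, -0.014, 0.031])]
top hood_edge [(0.65, [0.63, -0.011, 0.203]), (0.33, [0.666, -0.048, 0.033])]
top tote [(0.7, [0.397, 0.329, 0.0])]
top kit_box [(0.63, [0.318, 0.308, 0.011])]
top jar_a [(0.64, [0.406, 0.049, -0.001]), (0.64, [0.425, -0.048, -0.002])]
top jar_b [(0.64, [0.406, 0.049, -0.001]), (0.64, [0.425, -0.048, -0.002])]
top spray [(0.78, [0.686, 0.343, 0.002]), (0.66, [0.424, -0.049, 0.0])]
top cooler [(0.97, [0.389, -0.305, -0.002])]
```

View pics/scene0.png

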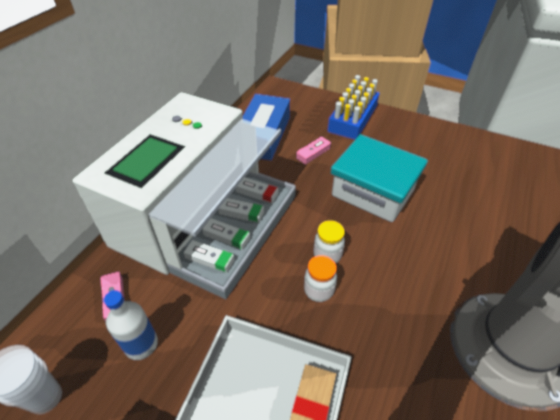

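View pics/top0.png

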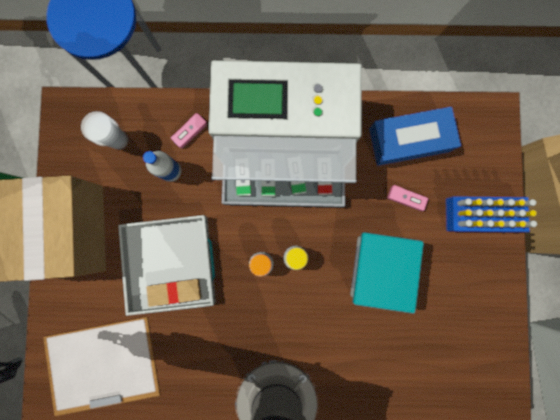

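The scene view shows green noses at about (222,262), (242,240) and (256,214), with the red one at (270,192). In the top view the greens are at (243,190), (268,190) and (299,188), and red is at (325,190). The tote is on the left, with the kit box in its near part. The pink look-alikes lie on the table outside the tray.

```bash
cat > h.py <<'E'
import numpy as np, cv2
from scipy.spatial.transform import Rotation as R
from scipy.linalg import logm
from bench import r
def T(p,rot):
    M=np.eye(4);M[:3,:3]=rot.as_matrix();M[:3,3]=p;return M
def pose(x,y,z,yaw,lean):   # deg; lean = hand towards robot; tool y = across cartridge
    l=np.radians(lean);Rm=np.array([[-np.cos(l),0,np.sin(l)],[0,1,0],[-np.sin(l),0,-np.cos(l)]])
    return T([x,y,z],R.from_euler('z',yaw,degrees=True)*R.from_matrix(Rm))
def cur():
    o=r.get_obs();return T(o['tcp_pos'],R.from_rotvec(o['orientation']))
def go(A,*targets,v=.055,w=9):
    for B in targets:
        L=np.real(logm(np.linalg.inv(A)@B));s=L[:3,3];t=np.degrees([L[2,1],L[0,2],L[1,0]])
        n=int(max(1,np.ceil(max(np.linalg.norm(s)/v,np.linalg.norm(t)/w))))
        print(n,'rows',np.round(s/n,4),np.round(t/n,2)); A=B
def unproj(c,uv,z):
    d=c['extrinsics'];p=np.c_[np.asarray(uv,float),np.ones(len(uv))]@np.linalg.inv(c['mtx']).T@d[:3,:3].T
    o=d[:3,3];return o+p*((z-o[2])/p[:,2:3])
E
python3 - <<'E'
from h import *
for c in ['scene','top']:
    f=np.load(f'/tmp/{c}.npz');hsv=cv2.cvtColor(f['p'],cv2.COLOR_RGB2HSV)
    for nm,lo,hi in [('green',(60,110,50),(85,255,255)),('red',(172,130,60),(180,255,255)),('red0',(0,150,60),(6,255,255))]:
        m=cv2.inRange(hsv,lo,hi);n,lab,st,ce=cv2.connectedComponentsWithStats(m)
        for i in range(1,n):
            if st[i,4]>20: print(c,nm,st[i,4],ce[i].round(1),unproj(f,[ce[i]],.054).round(3)[0])
C=r.get_calibration('wrist');print((np.linalg.inv(cur())@C['extrinsics']).round(3),C['mtx'].round(0).tolist())
for u in [pose(.45,0,.30,0,35),pose(.5,0,.15,0,35)]: go(cur(),u)
E
```

```text
scene green 31 [196.8 124.9] [ 0.962 -0.291  0.054]
scene green 1375 [144.4 158.8] [ 1.005 -0.09   0.054]
scene green 130 [254.2 211.8] [ 0.625 -0.05   0.054]
scene green 149 [238.8 237.5] [0.618 0.038 0.054]
scene green 175 [222.6 259.9] [0.619 0.11  0.054]
scene red0 95 [268.6 192.5] [ 0.624 -0.126  0.054]
scene red0 559 [310.1 408.9] [0.317 0.31  0.054]
top green 1503 [257.1  98.2] [0.896 0.068 0.054]
top green 44 [317.4 111.5] [ 0.858 -0.112  0.054]
top green 53 [  5.4 176.2] [0.653 0.801 0.054]
top green 98 [298.3 187.9] [ 0.629 -0.057  0.054]
top green 98 [243.4 189.7] [0.622 0.103 0.054]
top green 91 [268. 190.] [0.621 0.032 0.054]
top red0 93 [324.3 189. ] [ 0.626 -0.133  0.054]
top red0 182 [172.2 292.4] [0.323 0.302 0.054]
[[-0.001 -0.947 -0.321  0.082]
 [ 1.    -0.001 -0.    -0.   ]
 [ 0.    -0.321  0.947 -0.143]
 [ 0.     0.     0.     1.   ]] [[366.0, 0.0, 277.0], [0.0, 366.0, 215.0], [0.0, 0.0, 1.0]]
13 rows [-0.0275 -0.0461  0.0023] [-0.4  -2.67 -1.28]
14 rows [-0.0257 -0.0426  0.0136] [-0.38 -2.48 -1.19]
```

```bash
python3 - <<'E'
from h import *
go(cur(),pose(.46,-.01,.22,0,30))
E
```

```text
13 rows [-0.0267 -0.047   0.0074] [-0.35 -2.29 -1.3 ]
```

```bash
python3 -m jog '[{"x":-0.0267,"y":-0.047,"z":0.0074,"rx":-0.35,"ry":-2.3,"rz":-1.3},{"x":-0.0267,"y":-0.047,"z":0.0074,"rx":-0.35,"ry":-2.3,"rz":-1.3},{"x":-0.0267,"y":-0.047,"z":0.0074,"rx":-0.35,"ry":-2.3,"rz":-1.3},{"x":-0.0267,"y":-0.047,"z":0.0074,"rx":-0.35,"ry":-2.3,"rz":-1.3},{"x":-0.0267,"y":-0.047,"z":0.0074,"rx":-0.35,"ry":-2.3,"rz":-1.3},{"x":-0.0267,"y":-0.047,"z":0.0074,"rx":-0.35,"ry":-2.3,"rz":-1.3},{"x":-0.0267,"y":-0.047,"z":0.0074,"rx":-0.35,"ry":-2.3,"rz":-1.3}]'
python3 -m jog '[{"x":-0.0267,"y":-0.047,"z":0.0074,"rx":-0.35,"ry":-2.3,"rz":-1.3},{"x":-0.0267,"y":-0.047,"z":0.0074,"rx":-0.35,"ry":-2.3,"rz":-1.3},{"x":-0.0267,"y":-0.047,"z":0.0074,"rx":-0.35,"ry":-2.3,"rz":-1.3},{"x":-0.0267,"y":-0.047,"z":0.0074,"rx":-0.35,"ry":-2.3,"rz":-1.3},{"x":-0.0267,"y":-0.047,"z":0.0074,"rx":-0.35,"ry":-2.3,"rz":-1.3},{"x":-0.0267,"y":-0.047,"z":0.0074,"rx":-0.35,"ry":-2.3,"rz":-1.3},{"fingers":0.06}]'
python3 - <<'E'
from h import *
o=r.get_obs();print(o['clock'],o['joints'].round(2));A=cur();print(A.round(3))
p,d=r.grab_frame('wrist');C=r.get_calibration('wrist');np.savez('/tmp/w.npz',p=p,d=d,**C)
cv2.imwrite('pics/w1.png',p[:,:,::-1])
for t in ['cartridge_a','reject','hood_edge']: print(t,[(round(x['score'],2),np.round(x['xyz'],3).tolist()) for x in r.landmark_of(t,'wrist')])
go(A,pose(.46,-.01,.22,0,30))
E
```

```text
1.2 [-1.38  0.48  0.02  1.56 -0.01  1.11 -0.08]
[[-0.955  0.296 -0.     0.2  ]
 [ 0.296  0.955  0.     0.645]
 [ 0.    -0.    -1.     0.231]
 [ 0.     0.     0.     1.   ]]
cartridge_a []
reject []
hood_edge []
13 rows [-0.0267 -0.047   0.0074] [-0.35 -2.29 -1.3 ]validation failed for argument at $[0]...
validation failed for argument at $[0]...
```

View pics/w1.png

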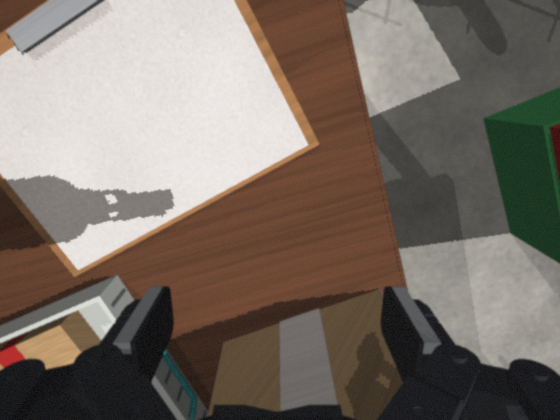

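The moves were refused, so this picture still shows the start pose: clipboard, tote corner and fingers. Every row probably needs all its keys.

```bash
python3 -m jog '[{"fingers":0.06,"x":-0.0267,"y":-0.047,"z":0.0074,"rx":-0.35,"ry":-2.3,"rz":-1.3},{"fingers":0.06,"x":-0.0267,"y":-0.047,"z":0.0074,"rx":-0.35,"ry":-2.3,"rz":-1.3},{"fingers":0.06,"x":-0.0267,"y":-0.047,"z":0.0074,"rx":-0.35,"ry":-2.3,"rz":-1.3},{"fingers":0.06,"x":-0.0267,"y":-0.047,"z":0.0074,"rx":-0.35,"ry":-2.3,"rz":-1.3},{"fingers":0.06,"x":-0.0267,"y":-0.047,"z":0.0074,"rx":-0.35,"ry":-2.3,"rz":-1.3},{"fingers":0.06,"x":-0.0267,"y":-0.047,"z":0.0074,"rx":-0.35,"ry":-2.3,"rz":-1.3},{"fingers":0.06,"x":-0.0267,"y":-0.047,"z":0.0074,"rx":-0.35,"ry":-2.3,"rz":-1.3}]' && python3 -m jog '[{"fingers":0.06,"x":-0.0267,"y":-0.047,"z":0.0074,"rx":-0.35,"ry":-2.3,"rz":-1.3},{"fingers":0.06,"x":-0.0267,"y":-0.047,"z":0.0074,"rx":-0.35,"ry":-2.3,"rz":-1.3},{"fingers":0.06,"x":-0.0267,"y":-0.047,"z":0.0074,"rx":-0.35,"ry":-2.3,"rz":-1.3},{"fingers":0.06,"x":-0.0267,"y":-0.047,"z":0.0074,"rx":-0.35,"ry":-2.3,"rz":-1.3},{"fingers":0.06,"x":-0.0267,"y":-0.047,"z":0.0074,"rx":-0.35,"ry":-2.3,"rz":-1.3},{"fingers":0.06,"x":-0.0267,"y":-0.047,"z":0.0074,"rx":-0.35,"ry":-2.3,"rz":-1.3},{"fingers":0.06,"x":0,"y":0,"z":0,"rx":0,"ry":0,"rz":0}]' && 
python3 - <<'E'
from h import *
o=r.get_obs();print(o['clock'],o['joints'].round(2));A=cur();print(A.round(3))
p,d=r.grab_frame('wrist');C=r.get_calibration('wrist');np.savez('/tmp/w.npz',p=p,d=d,**C)
cv2.imwrite('pics/w2.png',p[:,:,::-1])
for t in ['cartridge_a','reject','hood_edge']: print(t,[(round(x['score'],2),np.round(x['xyz'],3).tolist()) for x in r.landmark_of(t,'wrist')])
go(A,pose(.46,-.01,.22,0,30))
E
```

```text
clock: 2.28
tcp_pos: [0.311, 0.2799, 0.1987]
orientation: [0.2, 2.849, 0.001]
contact_force: [1.7, -0.3, 0.1]
grip_width: 0.0601
gripper_force: 0.0
clock: 3.15
tcp_pos: [0.3901, 0.1107, 0.2034]
orientation: [0.096, 2.725, 0.016]
contact_force: [-1.6, -0.2, 0.5]
grip_width: 0.0601
gripper_force: 0.0
3.15 [-0.28 -0.11 -0.32  2.43  0.42  0.51  0.56]
[[-0.913  0.065  0.403  0.39 ]
 [ 0.07   0.998 -0.003  0.111]
 [-0.403  0.025 -0.915  0.203]
 [ 0.     0.     0.     1.   ]]
cartridge_a [(0.75, [0.662, 0.032, 0.034]), (0.72, [0.804, 0.279, -0.003]), (0.64, [0.665, 0.108, 0.029]), (0.56, [0.666, -0.051, 0.03]), (0.36, [0.685, 0.338, -0.0])]
reject [(0.86, [0.664, -0.135, 0.027])]
hood_edge [(0.75, [0.666, -0.053, 0.03])]
3 rows [-0.0247 -0.0394  0.0057] [-0.13 -2.07 -1.33]
```

View pics/w2.png

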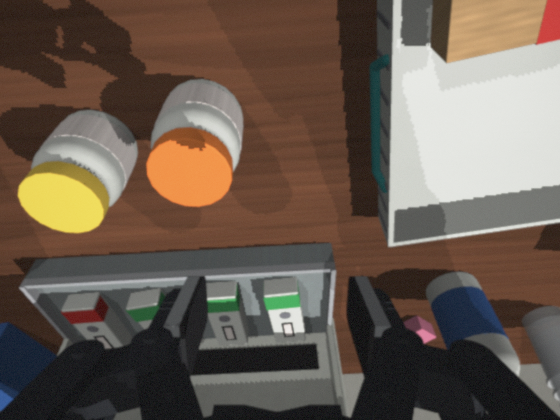

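The wrist view shows the tray upside down, with the robot side at the top. The red nose is at (85,303) and the green noses are at (145,303), (222,295) and (283,293), partly hidden by the fingers. I'll centre the view and fit the cartridges from depth.

```bash
python3 -m jog '[{"fingers":0.06,"x":-0.0247,"y":-0.039,"z":0.0057,"rx":-0.1,"ry":-2.1,"rz":-1.3},{"fingers":0.06,"x":-0.0247,"y":-0.039,"z":0.0057,"rx":-0.1,"ry":-2.1,"rz":-1.3},{"fingers":0.06,"x":-0.0247,"y":-0.039,"z":0.0057,"rx":-0.1,"ry":-2.1,"rz":-1.3},{"fingers":0.06,"x":0,"y":0,"z":0,"rx":0,"ry":0,"rz":0}]' && 
cat > meas.py <<'E'
from h import *
def cloud(name):
    p,d=r.grab_frame(name);C=r.get_calibration(name)
    v,u=np.mgrid[:420,:560];P=np.c_[u.ravel(),v.ravel(),np.ones(u.size)]@np.linalg.inv(C['mtx']).T*d.reshape(-1,1)
    W=(P@C['extrinsics'][:3,:3].T+C['extrinsics'][:3,3]).reshape(420,560,3);W[d==0]=np.nan
    return p,W,C
E
python3 - <<'E'
from meas import *
o=r.get_obs();print(o['clock'],o['joints'].round(2));A=cur();print(A.round(3))
p,W,C=cloud('wrist');cv2.imwrite('pics/w3.png',p[:,:,::-1]);np.savez('/tmp/w.npz',p=p,W=W,**C)
m=(W[...,2]>.046)&(W[...,2]<.064)&(W[...,0]>.58)&(W[...,0]<.735)&(abs(W[...,1]+.012)<.17)
m=cv2.morphologyEx(m.astype(np.uint8),cv2.MORPH_OPEN,np.ones((3,3)))
n,lab,st,ce=cv2.connectedComponentsWithStats(m)
for i in range(1,n):
    if st[i,4]<80: continue
    q=W[lab==i];rc=cv2.minAreaRect((q[:,:2]*1000).astype(np.float32))
    print(st[i],'z',np.median(q[:,2]).round(4),'x',q[:,0].min().round(3),q[:,0].max().round(3),np.round(rc[0],1),np.round(rc[1],1),round(rc[2],1),p[lab==i].mean(0).round())
E
```

```text
clock: 3.85
tcp_pos: [0.4563, 0.0012, 0.2171]
orientation: [-0.003, 2.623, 0.005]
contact_force: [-0.1, 0.3, -0.3]
grip_width: 0.0599
gripper_force: 0.0
3.85 [ 0.04 -0.09 -0.23  2.42  0.25  0.31  1.15]
[[-0.869 -0.003  0.495  0.456]
 [-0.001  1.     0.004  0.001]
 [-0.495  0.003 -0.869  0.217]
 [ 0.     0.     0.     1.   ]]
[ 286  219   39   61 2136] z 0.0536 x 0.604 0.715 [659.3  34.1] [111.4  40.5] 1.0 [124. 143. 126.]
[ 347  218   47   61 2105] z 0.0536 x 0.603 0.713 [658.2 108.5] [111.1  40.8] 3.9 [167. 198. 172.]
[ 129  222   59   60 2209] z 0.0535 x 0.609 0.719 [ 664.5 -131.8] [110.1  41.3] 1.9 [137. 114. 110.]
[ 201  222  143   73 3555] z 0.0537 x 0.609 0.735 [671.8   0.9] [180.1 126.4] 89.9 [88. 98. 89.]
[135 283  48  11 436] z 0.0539 x 0.73 0.735 [ 732.3 -150.9] [ 4.7 62. ] 0.1 [50. 51. 50.]
```

View pics/w3.png

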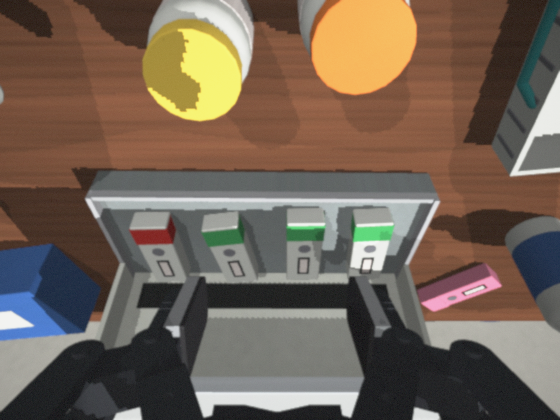

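Noses: red at (153,232), green c at (224,235), green b at (305,228) and green a at (372,228). Three of the fits match 110x40 mm. I'll refine c and measure the tote.

```bash
python3 - <<'E'
from meas import *
W=np.load('/tmp/w.npz')['W']
m=(W[...,2]>.046)&(W[...,2]<.064)&(W[...,0]>.58)&(W[...,0]<.728)&(abs(W[...,1]+.052)<.034)
m=cv2.morphologyEx(m.astype(np.uint8),cv2.MORPH_OPEN,np.ones((3,3)))
n,lab,st,ce=cv2.connectedComponentsWithStats(m)
for i in range(1,n):
    if st[i,4]<80: continue
    q=W[lab==i];rc=cv2.minAreaRect((q[:,:2]*1000).astype(np.float32))
    print(st[i],'z',np.median(q[:,2]).round(4),q[:,0].min().round(3),q[:,0].max().round(3),np.round(rc[0],1),np.round(rc[1],1),round(rc[2],1))
h=(W[...,2]>.19)&(W[...,2]<.22)&(W[...,0]>.6);print('hood pts',h.sum(), np.nanpercentile(W[h],[1,50],axis=0) if h.sum() else '')
# tote
f=np.load('/tmp/top.npz');d=f['d'];v,u=np.mgrid[:420,:560];P=np.c_[u.ravel(),v.ravel(),np.ones(u.size)]@np.linalg.inv(f['mtx']).T*d.reshape(-1,1)
W=(P@f['extrinsics'][:3,:3].T+f['extrinsics'][:3,3]).reshape(420,560,3)
roi=(abs(W[...,0]-.4)<.2)&(abs(W[...,1]-.33)<.2)
for nm,lo,hi in [('rim',.041,.055),('kit/',.033,.0415),('floor',.003,.008)]:
    m=(roi&(W[...,2]>lo)&(W[...,2]<hi)).astype(np.uint8)
    n,lab,st,ce=cv2.connectedComponentsWithStats(m)
    for i in range(1,n):
        if st[i,4]<60: continue
        q=W[lab==i];rc=cv2.minAreaRect((q[:,:2]*1000).astype(np.float32))
        print(nm,st[i],np.median(q[:,2]).round(4),np.round(rc[0],1),np.round(rc[1],1),round(rc[2],1))
E
```

```text
[ 201  222   57   61 2153] z 0.0535 0.609 0.722 [665.7 -49.7] [110.   41.3] 9.8
hood pts 5463 [[ 0.62437958 -0.15029006  0.19996219]
 [ 0.62867129  0.00227699  0.20742033]]
rim [118 215  95 100 674] 0.0451 [402.  329.3] [260.3 252.1] 7.2
rim [ 95 232   5  40  86] 0.0471 [436.5 525.4] [113.4   4.7] 4.0
kit/ [146 279  54  28 835] 0.0393 [321.4 306.5] [ 60.8 151. ] 8.6
floor [ 125  219   85   91 3926] 0.0052 [401.2 333.9] [250.8 234.4] 7.2
floor [ 99 317  51  15 367] 0.0051 [212.6 455.6] [ 40.8 147.2] 9.5
```

c is centred at (666,-50) mm with yaw 9.8°. The tote is centred at (402,329) mm with yaw 7.2° and its floor at z=5 mm. Both agree with the given sizes. I'll grasp cartridge a first.

```bash
cat >> h.py <<'E'
Cs={'a':(.6592-.001,.1085,3.9),'b':(.6593,.0341,1.0),'c':(.6657,-.0497,9.8)}
LEAN=32;OFF=-.012
def grasp(k,back=0,z=.037):
    x,y,w=Cs[k];c,s=np.cos(np.radians(w)),np.sin(np.radians(w))
    G=pose(x+OFF*c,y+OFF*s,z,w,LEAN);return G@T([0,0,-back],R.identity())
def place(ly,z,lx=.06):
    w=7.2;c,s=np.cos(np.radians(w)),np.sin(np.radians(w));lx=lx+OFF
    return pose(.402+c*lx-s*ly,.3293+s*lx+c*ly,z,w,LEAN)
E
python3 - <<'E'
from h import *
go(cur(),grasp('a',.11),grasp('a',.0))
E
```

```text
4 rows [-0.0181  0.024   0.0361] [-0.43 -0.58 -0.8 ]
3 rows [-0.     -0.      0.0367] [0. 0. 0.]
```

```bash
python3 -m jog '[{"fingers":0.055,"x":-0.0181,"y":0.024,"z":0.0361,"rx":-0.4,"ry":-0.6,"rz":-0.8},{"fingers":0.055,"x":-0.0181,"y":0.024,"z":0.0361,"rx":-0.4,"ry":-0.6,"rz":-0.8},{"fingers":0.055,"x":-0.0181,"y":0.024,"z":0.0361,"rx":-0.4,"ry":-0.6,"rz":-0.8},{"fingers":0.055,"x":-0.0181,"y":0.024,"z":0.0361,"rx":-0.4,"ry":-0.6,"rz":-0.8},{"fingers":0.055,"x":0,"y":0,"z":0,"rx":0,"ry":0,"rz":0},{"fingers":0.055,"x":0,"y":0,"z":0,"rx":0,"ry":0,"rz":0}]' && python3 - <<'E'
from h import *
print(cur().round(4)); print(r.get_obs()['joints'].round(2))
go(cur(),grasp('a',.11),grasp('a',.03)); go(cur(),grasp('a'))
E
```

```text
clock: 4.65
tcp_pos: [0.5718, 0.0872, 0.1404]
orientation: [-0.077, 2.588, 0.011]
contact_force: [-0.2, -0.3, 0.2]
grip_width: 0.0548
gripper_force: 0.0
[[-0.8494 -0.0577  0.5247  0.5718]
 [-0.053   0.9983  0.0239  0.0872]
 [-0.5251 -0.0075 -0.851   0.1404]
 [ 0.      0.      0.      1.    ]]
[-0.18  0.27 -0.19  2.28  1.27  0.22  0.07]
1 rows [-0.0093  0.0155  0.0177] [-0.68 -0.32 -0.28]
2 rows [0.   0.   0.04] [0. 0. 0.]
3 rows [-0.0032  0.0054  0.0425] [-0.23 -0.11 -0.09]
```

```bash
python3 -m jog '[{"fingers":0.055,"x":-0.005,"y":0.008,"z":0.009,"rx":-0.35,"ry":-0.15,"rz":-0.15},{"fingers":0.055,"x":-0.0045,"y":0.0075,"z":0.0085,"rx":-0.35,"ry":-0.15,"rz":-0.15},{"fingers":0.055,"x":0,"y":0,"z":0.03,"rx":0,"ry":0,"rz":0},{"fingers":0.055,"x":0,"y":0,"z":0.03,"rx":0,"ry":0,"rz":0},{"fingers":0.055,"x":0,"y":0,"z":0,"rx":0,"ry":0,"rz":0}]' && python3 - <<'E'
from h import *
print(cur().round(4)); print(r.get_obs()['joints'].round(2))
go(cur(),grasp('a'))
E
```

```text
clock: 5.28
tcp_pos: [0.6203, 0.1032, 0.0792]
orientation: [-0.084, 2.583, 0.024]
contact_force: [-1.2, -0.6, 0.0]
grip_width: 0.0551
gripper_force: 0.0
[[-0.8468 -0.0647  0.5279  0.6203]
 [-0.0549  0.9979  0.0343  0.1032]
 [-0.529   0.     -0.8486  0.0792]
 [ 0.      0.      0.      1.    ]]
[-0.17  0.45 -0.2   2.2   1.81  0.23 -0.44]
1 rows [0.0001 0.0027 0.0496] [-0.1  -0.06 -0.16]
```

```bash
python3 -m jog '[{"fingers":0.055,"x":0,"y":0.002,"z":0.015,"rx":0,"ry":0,"rz":0},{"fingers":0.055,"x":0,"y":0.001,"z":0.0175,"rx":0,"ry":0,"rz":0},{"fingers":0.055,"x":0,"y":0,"z":0.017,"rx":0,"ry":0,"rz":0},{"fingers":0.055,"x":0,"y":0,"z":0,"rx":0,"ry":0,"rz":0}]' && python3 - <<'E'
from h import *
A=cur();print(A.round(4)); print(r.get_obs()['joints'].round(2))
go(A,grasp('a'))
E
python3 -m jog '[{"fingers":0.035,"x":0,"y":0,"z":0,"rx":0,"ry":0,"rz":0},{"fingers":0.03,"x":0,"y":0,"z":0,"rx":0,"ry":0,"rz":0},{"fingers":0.03,"x":0,"y":0,"z":0,"rx":0,"ry":0,"rz":0}]' 40
```

```text
clock: 5.78
tcp_pos: [0.6466, 0.1079, 0.0386]
orientation: [-0.083, 2.582, 0.024]
contact_force: [-0.0, -0.1, 0.4]
grip_width: 0.0549
gripper_force: 0.0
[[-0.8461 -0.0644  0.5292  0.6466]
 [-0.0546  0.9979  0.0342  0.1079]
 [-0.5303  0.     -0.8478  0.0386]
 [ 0.      0.      0.      1.    ]]
[-0.1   0.57 -0.28  2.15  1.97  0.3  -0.57]
1 rows [ 0.0011 -0.0002  0.0012] [-0.11  0.02 -0.18]
clock: 6.15
tcp_pos: [0.6467, 0.1083, 0.0394]
orientation: [-0.084, 2.58, 0.024]
contact_force: [-5.6, -1.3, 7.2]
grip_width: 0.0392
gripper_force: 41.3
```

```bash
python3 -m jog '[{"fingers":0.03,"x":0,"y":0,"z":-0.01,"rx":0,"ry":0,"rz":0},{"fingers":0.03,"x":0,"y":0,"z":-0.03,"rx":0,"ry":0,"rz":0},{"fingers":0.03,"x":0,"y":0,"z":-0.04,"rx":0,"ry":0,"rz":0},{"fingers":0.03,"x":0,"y":0,"z":-0.04,"rx":0,"ry":0,"rz":0},{"fingers":0.03,"x":0,"y":0,"z":-0.01,"rx":0,"ry":0,"rz":0}]' && python3 - <<'E'
from h import *
A=cur();print(r.get_obs()['joints'].round(2))
M=pose(.50,.25,.17,7.2,32)
go(A,M,place(.075,.13));go(A,place(.075,.13))
E
```

```text
clock: 6.78
tcp_pos: [0.5822, 0.1044, 0.1441]
orientation: [-0.084, 2.578, 0.024]
contact_force: [-0.4, 0.4, -1.7]
grip_width: 0.0395
gripper_force: 40.6
[-0.25  0.28 -0.14  2.26  1.25  0.21  0.08]
4 rows [ 0.0109  0.0382 -0.0145] [-0.46  0.06 -0.73]
4 rows [0.0136 0.0415 0.0033] [-0.  0.  0.]
7 rows [ 0.0146  0.0454 -0.0068] [-0.26  0.03 -0.42]
```

```bash
python3 -m jog '[{"fingers":0.03,"x":0.0146,"y":0.0454,"z":-0.0068,"rx":-0.26,"ry":0,"rz":-0.42},{"fingers":0.03,"x":0.0146,"y":0.0454,"z":-0.0068,"rx":-0.26,"ry":0,"rz":-0.42},{"fingers":0.03,"x":0.0146,"y":0.0454,"z":-0.0068,"rx":-0.26,"ry":0,"rz":-0.42},{"fingers":0.03,"x":0.0146,"y":0.0454,"z":-0.0068,"rx":-0.26,"ry":0,"rz":-0.42},{"fingers":0.03,"x":0.0146,"y":0.0454,"z":-0.0068,"rx":-0.26,"ry":0,"rz":-0.42},{"fingers":0.03,"x":0.0146,"y":0.0454,"z":-0.0068,"rx":-0.26,"ry":0,"rz":-0.42},{"fingers":0.03,"x":0.0146,"y":0.0454,"z":-0.0068,"rx":-0.26,"ry":0,"rz":-0.42},{"fingers":0.03,"x":0,"y":0,"z":0,"rx":0,"ry":0,"rz":0}]' && python3 - <<'E'
from h import *
A=cur();print(r.get_obs()['joints'].round(2))
go(A,place(.075,.13),place(.075,.03));go(A,place(.075,.03))
E
```

```text
clock: 7.78
tcp_pos: [0.4394, 0.4151, 0.1276]
orientation: [-0.171, 2.579, 0.052]
contact_force: [-0.2, -0.1, -0.7]
grip_width: 0.0388
gripper_force: 40.6
[-0.78  0.4  -0.38  2.13  1.19  0.66 -0.4 ]
1 rows [-0.0013 -0.0054 -0.002 ] [ 0.31 -0.01  0.29]
2 rows [ 0.0265 -0.      0.0424] [-0.  0.  0.]
2 rows [ 0.0258 -0.0027  0.0414] [ 0.15 -0.01  0.14]
```

```bash
python3 -m jog '[{"fingers":0.03,"x":0.0172,"y":-0.0018,"z":0.0276,"rx":0.1,"ry":0,"rz":0.1},{"fingers":0.03,"x":0.0172,"y":-0.0018,"z":0.0276,"rx":0.1,"ry":0,"rz":0.1},{"fingers":0.03,"x":0.0172,"y":-0.0018,"z":0.0276,"rx":0.1,"ry":0,"rz":0.1},{"fingers":0.03,"x":0.0032,"y":0,"z":0.0051,"rx":0,"ry":0,"rz":0},{"fingers":0.03,"x":0.0021,"y":0,"z":0.0034,"rx":0,"ry":0,"rz":0},{"fingers":0.03,"x":0,"y":0,"z":0,"rx":0,"ry":0,"rz":0}]' && python3 - <<'E'
from meas import *
A=cur();print(A.round(4))
p,W,C=cloud('wrist');cv2.imwrite('pics/p1.png',p[:,:,::-1])
go(A,place(.075,.0145))
E
```

```text
clock: 8.52
tcp_pos: [0.4442, 0.4048, 0.0205]
orientation: [-0.152, 2.577, 0.04]
contact_force: [-0.3, 0.8, -0.9]
grip_width: 0.039
gripper_force: 40.6
[[-0.841  -0.1172  0.5282  0.4442]
 [-0.1006  0.9931  0.0601  0.4048]
 [-0.5316 -0.0026 -0.847   0.0205]
 [ 0.      0.      0.      1.    ]]
1 rows [0.006  0.0054 0.0033] [-0.37  0.11 -0.32]
```

View pics/p1.png

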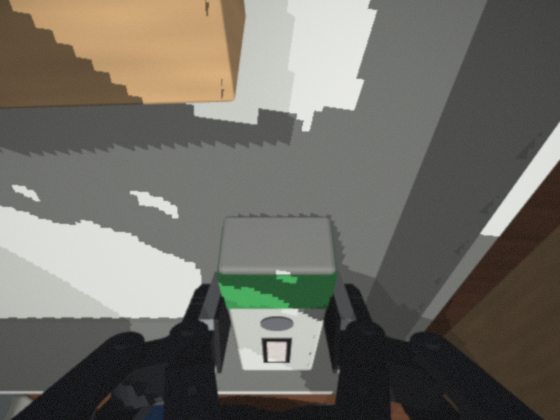

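The cartridge is held square, window up, with the green band at (277,290), inside the tote and clear of the walls and kit box. I'll lower the last few millimetres.

```bash
python3 -m jog '[{"fingers":0.03,"x":0.002,"y":0.003,"z":0.0025,"rx":0,"ry":0,"rz":0},{"fingers":0.03,"x":0.001,"y":0.002,"z":0.0015,"rx":0,"ry":0,"rz":0},{"fingers":0.03,"x":0,"y":0,"z":0,"rx":0,"ry":0,"rz":0}]'; python3 -m jog '[{"fingers":0.03,"x":0.0005,"y":0,"z":0.001,"rx":0,"ry":0,"rz":0},{"fingers":0.03,"x":0,"y":0,"z":0,"rx":0,"ry":0,"rz":0}]'
```

```text
clock: 8.95
tcp_pos: [0.4428, 0.4099, 0.0145]
orientation: [-0.154, 2.578, 0.04]
contact_force: [-0.1, -0.1, 1.0]
grip_width: 0.039
gripper_force: 40.6
clock: 9.2
tcp_pos: [0.4428, 0.4099, 0.0144]
orientation: [-0.153, 2.576, 0.04]
contact_force: [-5.9, -3.5, 12.3]
grip_width: 0.0393
gripper_force: 42.2
```

```bash
python3 -m jog '[{"fingers":0.048,"x":0,"y":0,"z":0,"rx":0,"ry":0,"rz":0},{"fingers":0.048,"x":0,"y":0,"z":0,"rx":0,"ry":0,"rz":0},{"fingers":0.048,"x":0,"y":0,"z":-0.01,"rx":0,"ry":0,"rz":0},{"fingers":0.048,"x":0,"y":0,"z":-0.03,"rx":0,"ry":0,"rz":0},{"fingers":0.048,"x":-0.01,"y":0,"z":-0.04,"rx":0,"ry":0,"rz":0},{"fingers":0.055,"x":-0.02,"y":-0.02,"z":-0.03,"rx":0,"ry":0,"rz":0}]' && python3 - <<'E'
from meas import *
A=cur()
p,W,C=cloud('wrist')
m=(W[...,2]>.022)&(W[...,2]<.034)&(W[...,0]>.37)&(W[...,0]<.53)&(W[...,1]>.35)&(W[...,1]<.46)
n,lab,st,ce=cv2.connectedComponentsWithStats(m.astype(np.uint8))
for i in range(1,n):
    if st[i,4]>300:
        q=W[lab==i];rc=cv2.minAreaRect((q[:,:2]*1000).astype(np.float32));print(np.median(q[:,2]),rc)
go(A,grasp('b',.12,.038),grasp('b',0.02,.038))
E
```

```text
clock: 9.95
tcp_pos: [0.4106, 0.3878, 0.1239]
orientation: [-0.158, 2.579, 0.042]
contact_force: [0.2, -0.5, -0.3]
grip_width: 0.0549
gripper_force: 0.0
0.032884301430293805 ((449.5993957519531, 396.26422119140625), (147.5506134033203, 109.7651138305664), 6.6903252601623535)
8 rows [-0.0167 -0.0458  0.0082] [0.38 0.   0.64]
2 rows [-0.    0.    0.05] [0. 0. 0.]
```

```bash
python3 -m jog '[{"fingers":0.055,"x":-0.0167,"y":-0.0458,"z":0.0072,"rx":0.38,"ry":0,"rz":0.64},{"fingers":0.055,"x":-0.0167,"y":-0.0458,"z":0.0072,"rx":0.38,"ry":0,"rz":0.64},{"fingers":0.055,"x":-0.0167,"y":-0.0458,"z":0.0072,"rx":0.38,"ry":0,"rz":0.64},{"fingers":0.055,"x":-0.0167,"y":-0.0458,"z":0.0072,"rx":0.38,"ry":0,"rz":0.64},{"fingers":0.055,"x":-0.0167,"y":-0.0458,"z":0.0072,"rx":0.38,"ry":0,"rz":0.64},{"fingers":0.055,"x":-0.0167,"y":-0.0458,"z":0.0072,"rx":0.38,"ry":0,"rz":0.64},{"fingers":0.055,"x":-0.0167,"y":-0.0458,"z":0.0072,"rx":0.38,"ry":0,"rz":0.64},{"fingers":0.055,"x":-0.0167,"y":-0.0458,"z":0.0072,"rx":0.38,"ry":0,"rz":0.64}]' && python3 - <<'E'
from meas import *
A=cur();print(A.round(4),r.get_obs()['joints'].round(2))
p,W,C=cloud('wrist')
for k in 'bc':
    x,y,w=Cs[k]
    m=(W[...,2]>.046)&(W[...,2]<.06)&(W[...,0]>.59)&(W[...,0]<.728)&(abs(W[...,1]-y)<.034)
    n,lab,st,ce=cv2.connectedComponentsWithStats(m.astype(np.uint8));i=1+st[1:,4].argmax()
    q=W[lab==i];print(k,np.median(q[:,2]),cv2.minAreaRect((q[:,:2]*1000).astype(np.float32)))
go(A,grasp('b',.05,.038))
E
```

```text
clock: 11.0
tcp_pos: [0.5817, 0.0323, 0.1457]
orientation: [-0.02, 2.582, 0.003]
contact_force: [-0.1, 0.1, 0.1]
grip_width: 0.0551
gripper_force: 0.0
[[-0.8472 -0.0151  0.5311  0.5817]
 [-0.0139  0.9999  0.0064  0.0323]
 [-0.5312 -0.002  -0.8473  0.1457]
 [ 0.      0.      0.      1.    ]] [-0.06  0.26 -0.19  2.27  1.22  0.17  0.19]
b 0.05476901469198095 ((661.8128051757812, 19.31365966796875), (110.39604187011719, 38.406959533691406), 0.006636719219386578)
c 0.05498161372512851 ((667.5374755859375, -65.32386016845703), (111.35079193115234, 40.11544418334961), 7.950954437255859)
2 rows [0.0007 0.0003 0.0381] [-0.08  0.04 -0.03]
```

The arm was still settling during that frame, and I read the calibration after the picture. I'll re-measure at rest.

```bash
sed -i "s/p,d=r.grab_frame(name);C=r.get_calibration(name)/C=r.get_calibration(name);p,d=r.grab_frame(name)/" meas.py; python3 -m jog '[{"fingers":0.055,"x":0,"y":0,"z":0,"rx":0,"ry":0,"rz":0}]'; python3 - <<'E'
from meas import *
A=cur();print(r.get_obs()['qvel'].round(3))
p,W,C=cloud('wrist')
for k in 'bc':
    x,y,w=Cs[k]
    m=(W[...,2]>.046)&(W[...,2]<.06)&(W[...,0]>.59)&(W[...,0]<.728)&(abs(W[...,1]-y)<.034)
    n,lab,st,ce=cv2.connectedComponentsWithStats(m.astype(np.uint8));i=1+st[1:,4].argmax()
    q=W[lab==i];print(k,np.median(q[:,2]),cv2.minAreaRect((q[:,:2]*1000).astype(np.float32)))
go(A,grasp('b',.05,.038))
E
```

```text
clock: 11.18
tcp_pos: [0.5816, 0.0296, 0.1454]
orientation: [-0.01, 2.582, 0.001]
contact_force: [0.2, 1.0, 0.3]
grip_width: 0.0549
gripper_force: 0.0
[-0.094 -0.003 -0.02   0.013  0.011 -0.013 -0.016]
b 0.054013327717080006 ((660.007080078125, 32.609954833984375), (111.69923400878906, 40.65940475463867), 1.1648532152175903)
c 0.053929412552539996 ((666.9910888671875, -50.9959831237793), (111.23368072509766, 41.51869201660156), 9.81982421875)
2 rows [0.0006 0.0017 0.038 ] [-0.18  0.03 -0.23]
```

```bash
python3 -m jog '[{"fingers":0.055,"x":0.0005,"y":0.002,"z":0.038,"rx":-0.2,"ry":0,"rz":-0.2},{"fingers":0.055,"x":0.0005,"y":0.002,"z":0.037,"rx":-0.2,"ry":0,"rz":-0.2},{"fingers":0.055,"x":0,"y":0,"z":0,"rx":0,"ry":0,"rz":0}]' && python3 - <<'E'
from h import *
A=cur();print(A.round(4));go(A,grasp('b',0,.038))
E
```

```text
clock: 11.6
tcp_pos: [0.6105, 0.0384, 0.0939]
orientation: [-0.035, 2.587, 0.004]
contact_force: [-1.0, -0.5, 0.0]
grip_width: 0.0553
gripper_force: 0.0
[[-0.8497 -0.0257  0.5267  0.6105]
 [-0.024   0.9997  0.01    0.0384]
 [-0.5268 -0.0041 -0.85    0.0939]
 [ 0.      0.      0.      1.    ]]
2 rows [-0.0008 -0.0026  0.0334] [ 0.02 -0.11  0.26]
```

```bash
python3 -m jog '[{"fingers":0.055,"x":-0.001,"y":-0.003,"z":0.018,"rx":0,"ry":0,"rz":0.3},{"fingers":0.055,"x":-0.0005,"y":-0.002,"z":0.018,"rx":0,"ry":0,"rz":0.2},{"fingers":0.055,"x":0,"y":0,"z":0.018,"rx":0,"ry":0,"rz":0},{"fingers":0.055,"x":0,"y":0,"z":0.01,"rx":0,"ry":0,"rz":0},{"fingers":0.055,"x":0,"y":0,"z":0,"rx":0,"ry":0,"rz":0}]' && python3 - <<'E'
from h import *
A=cur();print(A.round(4));go(A,grasp('b',0,.038))
E
```

```text
clock: 12.22
tcp_pos: [0.6464, 0.0317, 0.0423]
orientation: [-0.018, 2.584, 0.006]
contact_force: [0.3, 0.3, 0.6]
grip_width: 0.0551
gripper_force: 0.0
[[-8.486e-01 -1.390e-02  5.288e-01  6.464e-01]
 [-1.170e-02  9.999e-01  7.600e-03  3.170e-02]
 [-5.289e-01  3.000e-04 -8.487e-01  4.230e-02]
 [ 0.000e+00  0.000e+00  0.000e+00  1.000e+00]]
1 rows [0.0014 0.0022 0.0041] [-0.09 -0.07 -0.18]
```

```bash
python3 -m jog '[{"fingers":0.055,"x":0.001,"y":0.002,"z":0.003,"rx":0,"ry":0,"rz":0},{"fingers":0.055,"x":0,"y":0,"z":0,"rx":0,"ry":0,"rz":0}]' && python3 -m jog '[{"fingers":0.035,"x":0,"y":0,"z":0,"rx":0,"ry":0,"rz":0},{"fingers":0.03,"x":0,"y":0,"z":0,"rx":0,"ry":0,"rz":0},{"fingers":0.03,"x":0,"y":0,"z":0,"rx":0,"ry":0,"rz":0}]' 40 && python3 -m jog '[{"fingers":0.03,"x":0,"y":0,"z":-0.01,"rx":0,"ry":0,"rz":0},{"fingers":0.03,"x":0,"y":0,"z":-0.03,"rx":0,"ry":0,"rz":0},{"fingers":0.03,"x":0,"y":0,"z":-0.04,"rx":0,"ry":0,"rz":0},{"fingers":0.03,"x":0,"y":0,"z":-0.04,"rx":0,"ry":0,"rz":0},{"fingers":0.03,"x":0,"y":0,"z":0,"rx":0,"ry":0,"rz":0}]' && python3 - <<'E'
from h import *
A=cur();print(r.get_obs()['joints'].round(2))
go(A,place(0,.13))
E
```

```text
clock: 12.48
tcp_pos: [0.6474, 0.0333, 0.0395]
orientation: [-0.017, 2.583, 0.006]
contact_force: [-0.3, 0.2, 0.0]
grip_width: 0.0546
gripper_force: 0.0
clock: 12.85
tcp_pos: [0.6475, 0.0329, 0.0397]
orientation: [-0.017, 2.583, 0.005]
contact_force: [-4.2, -1.0, 5.7]
grip_width: 0.0393
gripper_force: 40.9
clock: 13.48
tcp_pos: [0.5905, 0.0314, 0.1338]
orientation: [-0.014, 2.58, 0.003]
contact_force: [0.8, -0.2, 0.0]
grip_width: 0.0391
gripper_force: 40.6
[-0.01  0.3  -0.24  2.26  1.39  0.19  0.02]
7 rows [ 0.0148  0.0447 -0.0087] [-0.5   0.03 -0.79]
```

```bash
python3 -m jog '[{"fingers":0.03,"x":0.0148,"y":0.0447,"z":-0.0087,"rx":-0.5,"ry":0,"rz":-0.8},{"fingers":0.03,"x":0.0148,"y":0.0447,"z":-0.0087,"rx":-0.5,"ry":0,"rz":-0.8},{"fingers":0.03,"x":0.0148,"y":0.0447,"z":-0.0087,"rx":-0.5,"ry":0,"rz":-0.8},{"fingers":0.03,"x":0.0148,"y":0.0447,"z":-0.0087,"rx":-0.5,"ry":0,"rz":-0.8},{"fingers":0.03,"x":0.0148,"y":0.0447,"z":-0.0087,"rx":-0.5,"ry":0,"rz":-0.8},{"fingers":0.03,"x":0.0148,"y":0.0447,"z":-0.0087,"rx":-0.5,"ry":0,"rz":-0.8},{"fingers":0.03,"x":0.0148,"y":0.0447,"z":-0.0087,"rx":-0.5,"ry":0,"rz":-0.8},{"fingers":0.03,"x":0,"y":0,"z":0,"rx":0,"ry":0,"rz":0}]' && python3 - <<'E'
from h import *
A=cur();print(r.get_obs()['joints'].round(2))
go(A,place(0,.05),v=.034)
E
```

```text
clock: 14.48
tcp_pos: [0.4501, 0.3412, 0.1276]
orientation: [-0.171, 2.578, 0.053]
contact_force: [-0.6, -1.3, 0.1]
grip_width: 0.0393
gripper_force: 40.7
[-0.52  0.36 -0.55  2.24  1.3   0.63 -0.42]
3 rows [ 0.0141 -0.002   0.0217] [0.12 0.01 0.1 ]
```

```bash
python3 -m jog '[{"fingers":0.03,"x":0.0141,"y":-0.002,"z":0.0217,"rx":0.1,"ry":0,"rz":0.1},{"fingers":0.03,"x":0.0141,"y":-0.002,"z":0.0217,"rx":0.1,"ry":0,"rz":0.1},{"fingers":0.03,"x":0.0141,"y":-0.002,"z":0.0217,"rx":0.1,"ry":0,"rz":0.1},{"fingers":0.03,"x":0.0106,"y":0,"z":0.017,"rx":0,"ry":0,"rz":0},{"fingers":0.03,"x":0.0053,"y":0,"z":0.0085,"rx":0,"ry":0,"rz":0},{"fingers":0.03,"x":0,"y":0,"z":0,"rx":0,"ry":0,"rz":0}]' && python3 - <<'E'
from h import *
go(cur(),place(0,.0155))
E
```

```text
clock: 15.22
tcp_pos: [0.4512, 0.3292, 0.0194]
orientation: [-0.155, 2.58, 0.039]
contact_force: [1.1, 0.1, -0.8]
grip_width: 0.0388
gripper_force: 40.7
1 rows [0.0028 0.0063 0.0029] [-0.38 -0.06 -0.23]
```

```bash
python3 -m jog '[{"fingers":0.03,"x":0.0015,"y":0.003,"z":0.002,"rx":-0.2,"ry":0,"rz":-0.1},{"fingers":0.03,"x":0.001,"y":0.002,"z":0.001,"rx":0,"ry":0,"rz":0},{"fingers":0.03,"x":0,"y":0,"z":0,"rx":0,"ry":0,"rz":0}]'; python3 -m jog '[{"fingers":0.03,"x":0.0005,"y":0,"z":0.001,"rx":0,"ry":0,"rz":0},{"fingers":0.03,"x":0,"y":0,"z":0,"rx":0,"ry":0,"rz":0}]'
```

```text
clock: 15.6
tcp_pos: [0.4501, 0.3352, 0.0168]
orientation: [-0.159, 2.578, 0.045]
contact_force: [-0.4, -0.7, -0.8]
grip_width: 0.039
gripper_force: 40.7
clock: 15.85
tcp_pos: [0.4501, 0.3346, 0.0153]
orientation: [-0.159, 2.579, 0.044]
contact_force: [-0.6, 0.4, 0.1]
grip_width: 0.0392
gripper_force: 40.7
```

```bash
python3 -m jog '[{"fingers":0.03,"x":0.0005,"y":0,"z":0.001,"rx":0,"ry":0,"rz":0},{"fingers":0.03,"x":0,"y":0,"z":0,"rx":0,"ry":0,"rz":0}]'
```

```text
clock: 16.1
tcp_pos: [0.4502, 0.3347, 0.0147]
orientation: [-0.159, 2.578, 0.044]
contact_force: [-3.7, -1.2, 7.7]
grip_width: 0.0388
gripper_force: 41.5
```

```bash
python3 -m jog '[{"fingers":0.05,"x":0,"y":0,"z":0,"rx":0,"ry":0,"rz":0},{"fingers":0.05,"x":0,"y":0,"z":0,"rx":0,"ry":0,"rz":0},{"fingers":0.05,"x":0,"y":0,"z":-0.01,"rx":0,"ry":0,"rz":0},{"fingers":0.05,"x":0,"y":0,"z":-0.03,"rx":0,"ry":0,"rz":0},{"fingers":0.05,"x":-0.01,"y":0,"z":-0.04,"rx":0,"ry":0,"rz":0},{"fingers":0.055,"x":-0.02,"y":-0.02,"z":-0.03,"rx":0,"ry":0,"rz":0}]' && python3 - <<'E'
from h import *
print(r.get_obs()['joints'].round(2))
go(cur(),grasp('c',.11,.039))
E
```

```text
clock: 16.85
tcp_pos: [0.4184, 0.3126, 0.1248]
orientation: [-0.164, 2.579, 0.048]
contact_force: [1.1, -0.3, -0.2]
grip_width: 0.0549
gripper_force: 0.0
[-0.55  0.3  -0.54  2.33  1.32  0.61 -0.5 ]
8 rows [-0.0133 -0.0496  0.0072] [-0.16 -0.   -0.27]
```

```bash
python3 -m jog '[{"fingers":0.055,"x":-0.0133,"y":-0.0496,"z":0.0072,"rx":-0.16,"ry":0,"rz":-0.27},{"fingers":0.055,"x":-0.0133,"y":-0.0496,"z":0.0072,"rx":-0.16,"ry":0,"rz":-0.27},{"fingers":0.055,"x":-0.0133,"y":-0.0496,"z":0.0072,"rx":-0.16,"ry":0,"rz":-0.27},{"fingers":0.055,"x":-0.0133,"y":-0.0496,"z":0.0072,"rx":-0.16,"ry":0,"rz":-0.27},{"fingers":0.055,"x":-0.0133,"y":-0.0496,"z":0.0072,"rx":-0.16,"ry":0,"rz":-0.27},{"fingers":0.055,"x":-0.0133,"y":-0.0496,"z":0.0072,"rx":-0.16,"ry":0,"rz":-0.27},{"fingers":0.055,"x":-0.0133,"y":-0.0496,"z":0.0072,"rx":-0.16,"ry":0,"rz":-0.27},{"fingers":0.055,"x":-0.0133,"y":-0.0496,"z":0.0072,"rx":-0.16,"ry":0,"rz":-0.27}]' && python3 -m jog '[{"fingers":0.055,"x":0,"y":0,"z":0,"rx":0,"ry":0,"rz":0},{"fingers":0.055,"x":0,"y":0,"z":0,"rx":0,"ry":0,"rz":0}]' &&  python3 - <<'E'
from meas import *
A=cur();print(A.round(4),r.get_obs()['qvel'].round(3),r.get_obs()['joints'].round(2))
p,W,C=cloud('wrist')
for k in 'c':
    x,y,w=Cs[k]
    m=(W[...,2]>.046)&(W[...,2]<.06)&(W[...,0]>.59)&(W[...,0]<.728)&(abs(W[...,1]-y)<.034)
    n,lab,st,ce=cv2.connectedComponentsWithStats(m.astype(np.uint8));i=1+st[1:,4].argmax()
    q=W[lab==i];print(k,np.median(q[:,2]),cv2.minAreaRect((q[:,:2]*1000).astype(np.float32)))
go(A,grasp('c',.05,.039))
E
```

```text
clock: 17.85
tcp_pos: [0.5753, -0.0215, 0.1276]
orientation: [-0.216, 2.583, 0.05]
contact_force: [0.9, 0.1, -0.8]
grip_width: 0.0552
gripper_force: 0.0
clock: 18.1
tcp_pos: [0.5747, -0.0213, 0.127]
orientation: [-0.213, 2.584, 0.05]
contact_force: [-0.4, 0.7, 0.8]
grip_width: 0.0551
gripper_force: 0.0
[[-0.841  -0.1613  0.5165  0.5747]
 [-0.1414  0.9869  0.078  -0.0213]
 [-0.5223 -0.0074 -0.8527  0.127 ]
 [ 0.      0.      0.      1.    ]] [-0.053 -0.009  0.     0.01   0.003 -0.003 -0.   ] [ 0.61  0.38 -0.74  2.26  1.35  0.19  0.41]
c 0.053989189344803484 ((666.1620483398438, -51.11101150512695), (110.27345275878906, 40.804534912109375), 10.018686294555664)
2 rows [-0.0077 -0.0216  0.0317] [-0.32 -0.26 -0.11]
```

```bash
python3 - <<'E'
from h import *
go(cur(),grasp('c',.09,.039),v=.02)
E
```

```text
3 rows [-0.0051 -0.0148  0.0078] [-0.2  -0.17 -0.03]
```

```bash
python3 -m jog '[{"fingers":0.055,"x":-0.0051,"y":-0.0148,"z":0.0078,"rx":-0.2,"ry":-0.2,"rz":0},{"fingers":0.055,"x":-0.0051,"y":-0.0148,"z":0.0078,"rx":-0.2,"ry":-0.2,"rz":0},{"fingers":0.055,"x":-0.0051,"y":-0.0148,"z":0.0078,"rx":-0.2,"ry":-0.2,"rz":0},{"fingers":0.055,"x":0,"y":0,"z":0,"rx":0,"ry":0,"rz":0},{"fingers":0.055,"x":0,"y":0,"z":0,"rx":0,"ry":0,"rz":0}]' && python3 - <<'E'
from h import *
A=cur();print(A.round(4));go(A,grasp('c',.04,.039),v=.025)
E
```

```text
clock: 18.77
tcp_pos: [0.6069, -0.0588, 0.1154]
orientation: [-0.221, 2.574, 0.065]
contact_force: [-0.5, -0.4, 0.1]
grip_width: 0.0547
gripper_force: 0.0
[[-0.835  -0.1706  0.5231  0.6069]
 [-0.144   0.9853  0.0914 -0.0588]
 [-0.531   0.001  -0.8474  0.1154]
 [ 0.      0.      0.      1.    ]]
2 rows [ 0.0001 -0.0005  0.025 ] [ 0.03  0.04 -0.01]
```

```bash
python3 -m jog '[{"fingers":0.055,"x":0,"y":0,"z":0.025,"rx":0,"ry":0,"rz":0},{"fingers":0.055,"x":0,"y":0,"z":0.025,"rx":0,"ry":0,"rz":0},{"fingers":0.055,"x":0,"y":0,"z":0,"rx":0,"ry":0,"rz":0}]' && python3 - <<'E'
from h import *
A=cur();print(A.round(4));go(A,grasp('c',.0,.039),v=.018)
E
```

```text
clock: 19.15
tcp_pos: [0.6329, -0.0545, 0.072]
orientation: [-0.22, 2.575, 0.066]
contact_force: [-0.6, 0.3, 1.1]
grip_width: 0.0553
gripper_force: 0.0
[[-0.836  -0.1704  0.5217  0.6329]
 [-0.1432  0.9854  0.0923 -0.0545]
 [-0.5298  0.0024 -0.8481  0.072 ]
 [ 0.      0.      0.      1.    ]]
3 rows [-0.0001 -0.0003  0.013 ] [ 0.04 -0.   -0.02]
```

```bash
python3 -m jog '[{"fingers":0.055,"x":0,"y":-0.0005,"z":0.013,"rx":0,"ry":0,"rz":0},{"fingers":0.055,"x":0,"y":-0.0005,"z":0.013,"rx":0,"ry":0,"rz":0},{"fingers":0.055,"x":0,"y":0,"z":0.012,"rx":0,"ry":0,"rz":0},{"fingers":0.055,"x":0,"y":0,"z":0,"rx":0,"ry":0,"rz":0}]' && python3 -m jog '[{"fingers":0.035,"x":0,"y":0,"z":0,"rx":0,"ry":0,"rz":0},{"fingers":0.03,"x":0,"y":0,"z":0,"rx":0,"ry":0,"rz":0},{"fingers":0.03,"x":0,"y":0,"z":0,"rx":0,"ry":0,"rz":0}]' 40 && python3 -m jog '[{"fingers":0.03,"x":0,"y":0,"z":-0.01,"rx":0,"ry":0,"rz":0},{"fingers":0.03,"x":0,"y":0,"z":-0.03,"rx":0,"ry":0,"rz":0},{"fingers":0.03,"x":0,"y":0,"z":-0.04,"rx":0,"ry":0,"rz":0},{"fingers":0.03,"x":0,"y":0,"z":-0.04,"rx":0,"ry":0,"rz":0},{"fingers":0.03,"x":0,"y":0,"z":0,"rx":0,"ry":0,"rz":0}]' && python3 - <<'E'
from h import *
A=cur();print(r.get_obs()['joints'].round(2))
go(A,place(-.075,.14))
E
```

```text
clock: 19.65
tcp_pos: [0.6534, -0.0537, 0.0405]
orientation: [-0.217, 2.575, 0.065]
contact_force: [0.0, 0.2, 0.5]
grip_width: 0.0549
gripper_force: 0.0
clock: 20.02
tcp_pos: [0.6534, -0.0539, 0.0413]
orientation: [-0.218, 2.573, 0.063]
contact_force: [-4.8, 0.3, 5.1]
grip_width: 0.0391
gripper_force: 41.1
clock: 20.65
tcp_pos: [0.5973, -0.0657, 0.134]
orientation: [-0.213, 2.573, 0.059]
contact_force: [-0.6, -0.8, -1.5]
grip_width: 0.039
gripper_force: 40.7
[ 0.77  0.43 -0.82  2.19  1.14  0.2   0.74]
7 rows [ 0.0104  0.049  -0.0076] [0.16 0.02 0.28]
```

```bash
python3 -m jog '[{"fingers":0.03,"x":0.0104,"y":0.049,"z":-0.0076,"rx":0.16,"ry":0,"rz":0.28},{"fingers":0.03,"x":0.0104,"y":0.049,"z":-0.0076,"rx":0.16,"ry":0,"rz":0.28},{"fingers":0.03,"x":0.0104,"y":0.049,"z":-0.0076,"rx":0.16,"ry":0,"rz":0.28},{"fingers":0.03,"x":0.0104,"y":0.049,"z":-0.0076,"rx":0.16,"ry":0,"rz":0.28},{"fingers":0.03,"x":0.0104,"y":0.049,"z":-0.0076,"rx":0.16,"ry":0,"rz":0.28},{"fingers":0.03,"x":0.0104,"y":0.049,"z":-0.0076,"rx":0.16,"ry":0,"rz":0.28},{"fingers":0.03,"x":0.0104,"y":0.049,"z":-0.0076,"rx":0.16,"ry":0,"rz":0.28},{"fingers":0.03,"x":0,"y":0,"z":0,"rx":0,"ry":0,"rz":0}]' && python3 - <<'E'
from meas import *
A=cur();print(r.get_obs()['joints'].round(2))
p,W,C=cloud('top');cv2.imwrite('pics/t2.png',cv2.resize(p[200:330,100:240,::-1],None,fx=4,fy=4))
m=(W[...,2]>.02)&(W[...,2]<.037)&(W[...,0]>.375)&(W[...,0]<.52)&(W[...,1]>.2)&(W[...,1]<.45)
n,lab,st,ce=cv2.connectedComponentsWithStats(m.astype(np.uint8))
for i in range(1,n):
    if st[i,4]>50:
        q=W[lab==i];print(np.median(q[:,2]),cv2.minAreaRect((q[:,:2]*1000).astype(np.float32)))
go(A,place(-.075,.14));go(A,place(-.075,.05),v=.034)
E
```

```text
clock: 21.65
tcp_pos: [0.4591, 0.2605, 0.1389]
orientation: [-0.174, 2.577, 0.059]
contact_force: [0.5, 0.4, -2.4]
grip_width: 0.0392
gripper_force: 40.8
[ 0.02  0.36 -0.99  2.32  1.41  0.67 -0.36]
0.029073967692974878 ((476.23577880859375, 338.7226867675781), (84.12493896484375, 39.83220672607422), 6.781713485717773)
0.028938225275210727 ((457.39288330078125, 411.9019470214844), (109.28515625, 42.867862701416016), 6.960634231567383)
1 rows [-0.0006  0.0004 -0.0009] [0.65 0.08 0.33]
3 rows [0.0157 0.     0.0251] [0.22 0.03 0.11]
```

View pics/t2.png

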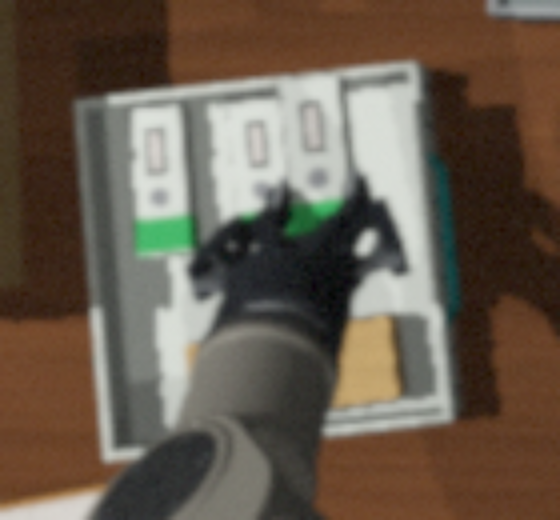

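Cartridge a (crop 160,180) and b (crop 250,170) lie flat with their tops at z≈29 mm. c is held above, and its slot at the right is free. I'll lower c.

```bash
python3 -m jog '[{"fingers":0.03,"x":0.0157,"y":0,"z":0.0251,"rx":0.2,"ry":0,"rz":0.1},{"fingers":0.03,"x":0.0157,"y":0,"z":0.0251,"rx":0.2,"ry":0,"rz":0.1},{"fingers":0.03,"x":0.0157,"y":0,"z":0.0251,"rx":0.2,"ry":0,"rz":0.1},{"fingers":0.03,"x":0.0106,"y":0,"z":0.017,"rx":0,"ry":0,"rz":0},{"fingers":0.03,"x":0.0042,"y":0,"z":0.0068,"rx":0,"ry":0,"rz":0},{"fingers":0.03,"x":0,"y":0,"z":0,"rx":0,"ry":0,"rz":0}]' && python3 - <<'E'
from h import *
go(cur(),place(-.075,.017))
E
```

```text
clock: 22.45
tcp_pos: [0.4605, 0.2534, 0.0212]
orientation: [-0.153, 2.58, 0.037]
contact_force: [0.2, -0.9, -0.7]
grip_width: 0.039
gripper_force: 40.8
1 rows [0.0027 0.0076 0.0032] [-0.5  -0.06 -0.27]
```

```bash
python3 -m jog '[{"fingers":0.03,"x":0.001,"y":0.004,"z":0.001,"rx":-0.3,"ry":0,"rz":-0.2},{"fingers":0.03,"x":0.001,"y":0.003,"z":0.0015,"rx":-0.2,"ry":0,"rz":0},{"fingers":0.03,"x":0,"y":0,"z":0,"rx":0,"ry":0,"rz":0}]'; python3 -m jog '[{"fingers":0.03,"x":0.0005,"y":0,"z":0.001,"rx":0,"ry":0,"rz":0},{"fingers":0.03,"x":0,"y":0,"z":0,"rx":0,"ry":0,"rz":0}]'
```

```text
clock: 22.82
tcp_pos: [0.4593, 0.2615, 0.0189]
orientation: [-0.162, 2.578, 0.048]
contact_force: [0.2, 0.4, -1.0]
grip_width: 0.039
gripper_force: 40.8
clock: 23.08
tcp_pos: [0.4592, 0.2609, 0.0173]
orientation: [-0.162, 2.579, 0.047]
contact_force: [-0.4, 0.8, -1.0]
grip_width: 0.0389
gripper_force: 40.8
```

```bash
python3 -m jog '[{"fingers":0.03,"x":0.0005,"y":0,"z":0.001,"rx":0,"ry":0,"rz":0},{"fingers":0.03,"x":0,"y":0,"z":0,"rx":0,"ry":0,"rz":0}]'
```

```text
clock: 23.32
tcp_pos: [0.4594, 0.2611, 0.0162]
orientation: [-0.162, 2.579, 0.047]
contact_force: [-0.2, 0.0, 0.4]
grip_width: 0.0391
gripper_force: 40.9
```

```bash
python3 -m jog '[{"fingers":0.03,"x":0.0004,"y":0,"z":0.0007,"rx":0,"ry":0,"rz":0},{"fingers":0.03,"x":0,"y":0,"z":0,"rx":0,"ry":0,"rz":0}]'
```

```text
clock: 23.58
tcp_pos: [0.4594, 0.2611, 0.0162]
orientation: [-0.163, 2.577, 0.047]
contact_force: [-4.7, -2.7, 10.5]
grip_width: 0.0389
gripper_force: 42.2
```

c has touched down at 10 N. I'll release it, retreat and check.

```bash
python3 -m jog '[{"fingers":0.05,"x":0,"y":0,"z":0,"rx":0,"ry":0,"rz":0},{"fingers":0.05,"x":0,"y":0,"z":0,"rx":0,"ry":0,"rz":0},{"fingers":0.05,"x":0,"y":0,"z":-0.01,"rx":0,"ry":0,"rz":0},{"fingers":0.05,"x":0,"y":0,"z":-0.03,"rx":0,"ry":0,"rz":0},{"fingers":0.05,"x":-0.01,"y":0,"z":-0.04,"rx":0,"ry":0,"rz":0},{"fingers":0.05,"x":-0.02,"y":-0.02,"z":-0.03,"rx":0,"ry":0,"rz":0},{"fingers":0.05,"x":-0.02,"y":-0.04,"z":-0.02,"rx":0,"ry":0,"rz":0},{"fingers":0.05,"x":-0.02,"y":-0.04,"z":-0.01,"rx":0,"ry":0,"rz":0}]' && python3 -m jog '[{"fingers":0.05,"x":-0.01,"y":-0.05,"z":0,"rx":0,"ry":0,"rz":0},{"fingers":0.05,"x":-0.01,"y":-0.05,"z":0,"rx":0,"ry":0,"rz":0},{"fingers":0.05,"x":0,"y":0,"z":0,"rx":0,"ry":0,"rz":0},{"fingers":0.05,"x":0,"y":0,"z":0,"rx":0,"ry":0,"rz":0}]' && python3 - <<'E'
from meas import *
p,W,C=cloud('top');cv2.imwrite('pics/t3.png',p[:,:,::-1])
m=(W[...,2]>.02)&(W[...,2]<.037)&(W[...,0]>.375)&(W[...,0]<.522)&(W[...,1]>.2)&(W[...,1]<.45)
n,lab,st,ce=cv2.connectedComponentsWithStats(m.astype(np.uint8))
for i in range(1,n):
    if st[i,4]>50:
        q=W[lab==i];print(np.median(q[:,2]).round(4),np.percentile(q[:,2],[5,95]).round(4),cv2.minAreaRect((q[:,:2]*1000).astype(np.float32)))
for t in ['reject','kit_box','jar_a','spray']: print(t,[(round(x['score'],2),np.round(x['xyz'],3).tolist()) for x in r.landmark_of(t,'top')])
E
```

```text
clock: 24.58
tcp_pos: [0.4571, 0.1595, 0.1729]
orientation: [-0.165, 2.576, 0.047]
contact_force: [0.6, 0.4, -0.4]
grip_width: 0.0503
gripper_force: 0.0
clock: 25.08
tcp_pos: [0.4843, 0.0693, 0.1808]
orientation: [-0.162, 2.581, 0.048]
contact_force: [0.1, -0.3, -0.9]
grip_width: 0.0497
gripper_force: 0.0
0.0292 [0.0246 0.0326] ((463.66461181640625, 335.8087158203125), (109.90843963623047, 42.670127868652344), 6.839417457580566)
0.029 [0.0247 0.0326] ((471.2803955078125, 262.9549560546875), (103.31854248046875, 40.87754821777344), 7.277133464813232)
0.029 [0.0248 0.0327] ((457.572998046875, 411.3167724609375), (109.39836883544922, 43.353431701660156), 5.573325157165527)
0.0246 [0.0205 0.0336] ((434.3692626953125, 202.3363037109375), (84.79843139648438, 11.04637622833252), 6.792782306671143)
reject [(0.73, [0.666, -0.137, 0.031])]
kit_box [(0.57, [0.318, 0.307, 0.006])]
jar_a [(0.72, [0.425, -0.048, -0.001]), (0.58, [0.404, 0.051, -0.0]), (0.19, [0.464, 0.334, 0.006])]
spray [(0.57, [0.686, 0.34, 0.001]), (0.26, [0.407, 0.05, -0.001])]
```

View pics/t3.png

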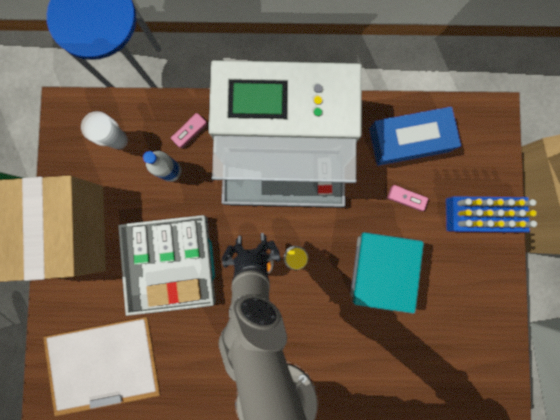

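The three green-banded cartridges lie flat and apart in the tote at (140,242), (165,240) and (190,238), windows up. The reject is still in the tray at (324,180), and the kit box, jars and bottle haven't moved.

```bash
python3 -c "
from bench import r
print(r.get_obs()['qvel'].round(3)); print(r.hand_in())"
```

```text
[ 0.005 -0.     0.006 -0.002 -0.     0.     0.006]
the job is handed in; nothing more can be done
None
```

The job is handed in at about 25 s of the 72 s allowed: all three green-banded cartridges lie flat, window up and apart on the tote floor, each set down at about 12 N or less, with the reject still in the tray and the kit box, jars and bottle where they were.

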